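Check-weigh a coupling on a scale with a lock pedal

TASK

Check-weigh the small coupling: while the scale's pan is still locked (pedal up), set the coupling down gently, standing upright in the middle of the round pan, and let go. Then press the pedal under the dial fully down to its stop so that it catches and stays down, which frees the pan to sink under the coupling and move the pointer. Leave the larger flanged coupling standing where it is.

Things in the scene. Friction and masses are not known exactly. Their poses are not given: they have to be found in the camera images.
- small_coupling: the part to weigh: plain cylindrical coupling, ribbed dark middle, yellow cap on each end, no flange, 56 mm in diameter, 77 mm tall, about 0.31 kg, loose, standing on an end cap on the bench. The body's y axis is the cylinder's axis and points up; the origin lies 27 mm beside that axis, 46 mm above the lower end: use point coupling_mid for its position
- coupling_mid (a point): centre of the small coupling: on its axis at half height, 38.5 mm above its lower end; same axes as the body
- flanged_coupling: a bigger coupling with a grey bolted flange round its middle and yellow end caps, 68 mm in diameter, 93 mm tall, loose, standing on end; not to be moved. Its y axis is the cylinder's axis; the origin lies 33 mm beside that axis (which is at +33 mm along the body's z), 39 mm above the lower end
- check_scale: grey bench scale, fixed; origin under the middle of its base; x from front to back, y left, z up. Housing x -75 to 90, y -155 to 155 mm, 100 mm high. Pan at y -95 mm. At y +80 mm the pedal comes out of the open front; over it on a bent column a dial drum, 116 mm in diameter, axis along x at height 285 mm, from x -140 (face) to -90 mm, overhanging the pedal pad
- pan_centre (a point): centre of the top face of the scale's pan, a flat steel disc 132 mm in diameter with turned rings, 130 mm above the bench while locked; axes as the scale's; it sinks up to 20 mm once freed
- scale_pan (a joint): how far the pan has sunk, m: 0 at the top, at most 0.020. While the pedal is up a lock bar holds the pan at 0 whatever lies on it; freed, it sinks about 7 to 17 mm under the small coupling
- pedal_pad (a point): centre of the top of the pedal's rubber pad, 85 mm wide (scale's y), 60 mm long; about 97 mm above the bench with the pedal up, 41 mm down; it slopes down to the operator, 20 degrees up, 37 degrees down. It swings about a pivot parallel to the scale's y, at scale x 70 mm, height 60 mm, 188 mm behind the pad. Site axes: the scale's when up; they turn with the pedal
- scale_pedal (a joint): pedal angle, rad: 0 up, 0.30 down on its stop; a spring resists with about 5 N at the pad at first and 8 N at the stop. A hook beside the arm catches the pedal once it has been pressed to within about 0.01 rad of the stop and then holds it at about 0.27; let go earlier, it springs up again
Not all that is in view belongs to the job. What is shaped like the small_coupling but blue or turquoise is not meant.

How it is judged (in metres and radians):
On the way:
1. the small coupling stands, let go and at rest, in the middle of the pan while the pan is still locked (horizontal distance between coupling_mid and pan_centre below 0.012 m and z of coupling_mid in the frame of pan_centre between 0.033 and 0.044 m and angle between the y axis of small_coupling and the z axis of check_scale, either way round below 0.1 rad and linear speed of small_coupling below 0.02 m/s and contact force between small_coupling and the fingers below 0.5 N and value of joint scale_pedal below 0.05 rad and value of joint scale_pan below 0.003 m), for 0.2 s.
At the end, for the whole second after the job is handed in: The small coupling stands upright (within 0.1 rad), let go and at rest on the pan, its axis within 12 mm of the pan's centre; the pedal has caught and stays down (above 0.25 of 0.30 rad); the pan is free and has sunk more than 4 mm; the flanged coupling is within 30 mm of where it stood (horizontal distance between coupling_mid and pan_centre below 0.012 m and z of coupling_mid in the frame of pan_centre between 0.033 and 0.044 m and angle between the y axis of small_coupling and the z axis of check_scale, either way round below 0.1 rad and linear speed of small_coupling below 0.02 m/s and contact force between small_coupling and the fingers below 0.5 N and value of joint scale_pedal above 0.25 rad and value of joint scale_pan above 0.004 m and velocity of joint scale_pan below 0.005 m/s and distance of flanged_coupling from where it was at the start of the episode below 0.03 m); the robot touches nothing.
It fails at once if the coupling is dropped or forced onto the pan (over 60 N) (contact force between small_coupling and check_scale above 60 N).
It fails at once if the flanged coupling is moved more than 30 mm (distance of flanged_coupling from where it was at the start of the episode above 0.03 m).
It also fails if it takes over 64 s, if anything falls off the work surface, if the arm or the gripper's body presses on something with over 40 N, if the wrist force passes 120 N, or if a joint passes its speed limit or range.

ROBOT

A 6-joint arm with a two-finger parallel gripper is mounted at the origin on a cart in front of the work surface, level with it; the furniture and walls round the work are solid. World frame = base frame: x ahead of the robot, y to its left, z up, the work surface at z = 0. Lengths are in mm, angles in rad, forces in N, time in s.
With the tool pointing down it reaches from about 350 to 850 mm from the base axis. Payload 8.1 kg.
Tool frame: the origin (TCP) lies at the very end of the fingers, on their centre line; the grasp point (between the pads) lies 19 mm behind it; x points along the fingers, z is the direction in which the jaws open and shut, and the axes are right-handed (so a half turn about x gives the same grasp; the last joint's range is limited). The gripper opens to 93 mm and grips with 3 to 60 N. Pads are 15 mm wide; open, the fingers measure 128 mm over their backs; the gripper's body (75 mm by 188 mm) begins 65 mm behind the grasp point.
Start: joints at [1.213, 0.13, 1.488, -0, 1.523, -0.085], TCP at [161.635, 577.823, 218.635] pointing down, gripper open.
Joint ranges: [-2.96, 2.96], [-0.89, 2.26], [0.02, 2.5], [-1.34, 4.48], [0, 2.73], [-2.66, 2.66]. Speed limits (rad/s): [2.39, 2.39, 2.79, 3.14, 3.14, 3.14].

INTERFACE

Orientations are given as a unit quaternion [w, x, y, z].
In Python, from plant import * gives the robot as it stands.
- The arm moves only by the tool apply_moves, never from a script. Its argument "increments" is one flat list of numbers, 7 for each row, row after row: the turn, a rotation vector about the tool's x, y, z in degrees, then the shift along the tool's x, y, z in m, then the finger opening in m, from 0 to 0.093. A call has 1 to 10 rows; each row shifts and turns the commanded pose from where the row before left it, along the tool's axes as they then stand; what a row does not reach is not made up. A row lasts 1/8 s, in which the tool goes at most 62.5 mm and 10.7 degrees, less where a joint would pass 70% of its speed; a pose out of reach is approached as far as the arm can. A call is refused whole if a number of a shift passes 0.0625 or a number of a turn 10.7, either way. A call with a gripper value outside its range is refused whole. The fingers move at their own pace and stop on an object; "squeeze" is the grip in N (left out, the last holds). Time passes only in rows, so rows that do not move let the fingers close. It gives the time, the measured TCP pose, the force and the opening at its end, in the units of the state.
- state(): the state, without advancing time (a new reading comes with each control period).
- snapshot(name): name is "scene" or "top"; returns the picture (420x560x3 uint8, red, green, blue); there is no depth.
- camera_info(name): a dict with "intrinsics" (3x3 intrinsics, pixels), "k1" (the pictures are not rectified: a ray, as slopes to the right and down, at radius r is drawn at 1 + k1 r^2 times it, then the intrinsics apply), "extrinsics" (4x4, takes a point from world to camera coordinates). Camera axes: x right, y down, z forward; pixel columns grow to the right and rows downward; lengths in mm; the calibration is good to about 2 mm. A picture is of the moment at which its call begins. camera_info takes no time and is no camera call.
- sign_off(): hands the job in, once; it reports no verdict.
The state is a dict: "t": time; "joints": joint angles; "qvel": joint speeds; "tau": joint torques, N m; "position": TCP position; "eef_rot": TCP orientation; "contact_force": force on the tool from outside, world axes, zero at the start; "moment": the same for the moment, N m; "opening": opening from 0.0 (shut) to 1.0 (fully open).
Only numpy, scipy, OpenCV 4.12 (cv2) and the standard library are available. Lean on these libraries where they do the work, as an engineer would, in place of code of your own. Each camera call takes 0.05 s, during which the arm holds its last target. There are 200 camera calls.

## Working session

There is one attempt and no reset: what is moved stays moved. The work goes in short steps, Python scripts to look and compute and a tool call to move; the robot and the scene stay as the last step left them, time stands still between calls to the robot, and variables do not carry over. Pictures are saved under pics/ and viewed, about 8 in all and at most 12, crops included, and the job is handed in when it is done.

Besides the shell and the picture viewer there is one more tool, called after "Request:" as a command line: name --argument value ..., lists and objects as JSON in quotes. apply_moves: Moves the arm, as the interface text tells. Its arguments: {"type":"object","properties":{"increments":{"type":"array"},"squeeze":{"type":"number"}},"required":["increments"]}

```bash
mkdir -p pics; ls; python3 - <<'E'
from plant import *
import cv2
for n in ("scene","top"):
    cv2.imwrite(f"pics/{n}0.png",cv2.resize(snapshot(n),(800,600),interpolation=cv2.INTER_CUBIC)[:,:,::-1]); print(n,camera_info(n))
print(state())
E
```

```text
pics
scene {'intrinsics': array([[380.95629571,   0.        , 278.69430552],
       [  0.        , 380.95629571, 212.51208038],
       [  0.        ,   0.        ,   1.        ]]), 'k1': -0.07018682220693843, 'extrinsics': array([[ 7.47766542e-01, -6.63926676e-01,  6.82407863e-03,
        -4.44768397e+02],
       [-4.38681597e-01, -5.01740610e-01, -7.45529890e-01,
         3.41662841e+02],
       [ 4.98401099e-01,  5.54488710e-01, -6.66437255e-01,
         7.21600768e+02],
       [ 0.00000000e+00,  0.00000000e+00,  0.00000000e+00,
         1.00000000e+00]])}
top {'intrinsics': array([[509.88008773,   0.        , 278.4682363 ],
       [  0.        , 509.88008773, 214.0178911 ],
       [  0.        ,   0.        ,   1.        ]]), 'k1': -0.001580480857439119, 'extrinsics': array([[-1.80300620e-02, -9.99788039e-01, -9.93952525e-03,
        -2.78028184e-01],
       [-9.82990001e-01,  1.95426331e-02, -1.82616384e-01,
         5.88375888e+02],
       [ 1.82771921e-01,  6.47786922e-03, -9.83134000e-01,
         1.19229522e+03],
       [ 0.00000000e+00,  0.00000000e+00,  0.00000000e+00,
         1.00000000e+00]])}
{'t': 0.1, 'joints': array([ 1.21261160e+00,  1.31095618e-01,  1.48917311e+00, -3.44799353e-05,
        1.52300048e+00, -8.53975400e-02]), 'qvel': array([ 0.00071962, -0.00298661, -0.00065724, -0.00077632,  0.00117243,
        0.00046067]), 'tau': array([ 1.24744132e-03, -5.61345434e+01, -4.93095195e+01,  7.70036923e-02,
        2.92164052e-02, -1.18737395e-05]), 'position': array([161.4573444 , 577.33028122, 217.6848924 ]), 'eef_rot': array([ 0.56284683, -0.42769814,  0.56383596,  0.42704422]), 'contact_force': array([ 0.0561244 , -0.6167637 ,  0.94849661]), 'moment': array([ 0.03025771, -0.07127497,  0.00510718]), 'opening': 0.9998513990162817}
```

View pics/scene0.png

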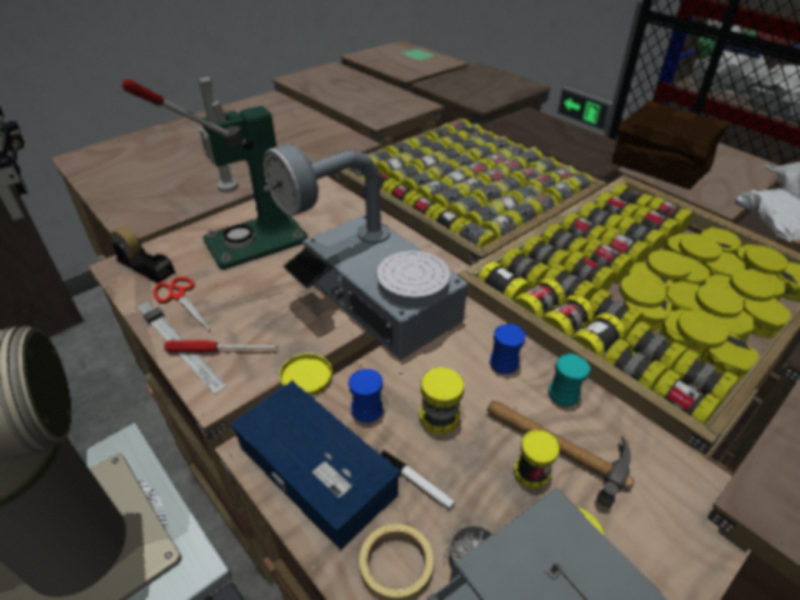

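View pics/top0.png

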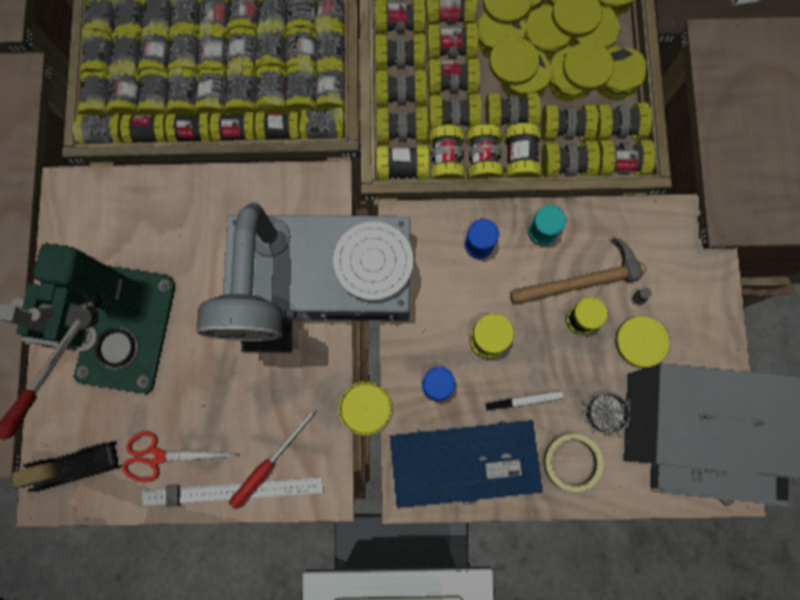

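Scene picture: candidates in 800x600 pixels are yellow-capped parts at (441,400) and (537,460), blue ones at (366,395) and (507,348), turquoise at (570,380), plus tray parts that are lying down. The scale pan is at (413,274) and the pedal pad at (308,265). Top picture: the yellow ones are at (493,335), larger, and (588,315), smaller. The pan is at (373,260) and the pad at about (268,335). The smaller (588,315) / scene (537,460) is my choice, which I'll check in a crop.

```bash
cat > h.py <<'E'
from plant import *
import numpy as np, cv2
from scipy.spatial.transform import Rotation as R
def cam(n):
    c=camera_info(n); return c["intrinsics"],np.array([c["k1"],0,0,0,0.]),c["extrinsics"]
def plane(n,uv,z):
    "pixels (native) -> world points on height z"
    K,d,E=cam(n); p=cv2.undistortPoints(np.float64(uv).reshape(-1,1,2),K,d).reshape(-1,2)
    r=np.c_[p,np.ones(len(p))]@E[:3,:3]; c=-E[:3,:3].T@E[:3,3]
    return c+r*((z-c[2])/r[:,2])[:,None]
def proj(n,P):
    K,d,E=cam(n); return cv2.projectPoints(np.float64(P).reshape(-1,1,3),cv2.Rodrigues(E[:3,:3])[0],E[:3,3],K,d)[0].reshape(-1,2)
def crop(im,u0,v0,w,h,s): return cv2.resize(im[v0:v0+h,u0:u0+w],None,fx=s,fy=s,interpolation=cv2.INTER_CUBIC)
E
python3 - <<'E'
from h import *
s=snapshot("scene");t=snapshot("top")
a=crop(s,280,250,120,100,4);b=crop(t,310,190,130,75,4)
c=crop(t,140,140,160,110,5)
o=np.zeros((700,520,3),np.uint8);o[:400,:480]=a;o[400:,:520]=b
cv2.imwrite("pics/c1.png",cv2.resize(o,None,fx=.85,fy=.85)[:,:,::-1])
cv2.imwrite("pics/c2.png",c[:,:,::-1])
k=.7
print(plane("top",np.array([[588,312],[493,332],[373,260],[400,590]])*.7,[77,93,130,0]))
E
```

```text
[[ 567.05223024 -329.42266933   77.        ]
 [ 534.03689695 -167.34711542   93.        ]
 [ 650.55227488   27.02262467  130.        ]
 [ 116.53300912   -6.02700065    0.        ]]
```

View pics/c1.png

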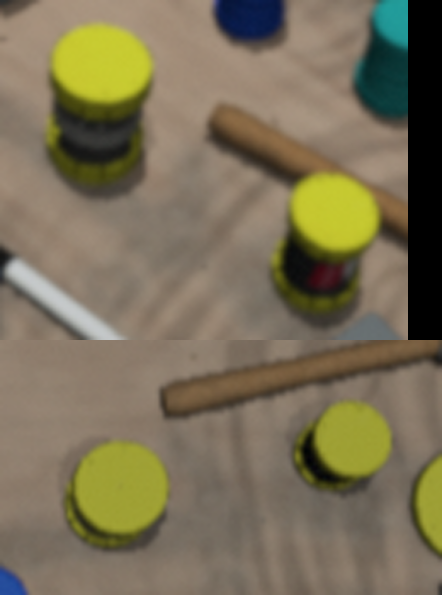

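View pics/c2.png

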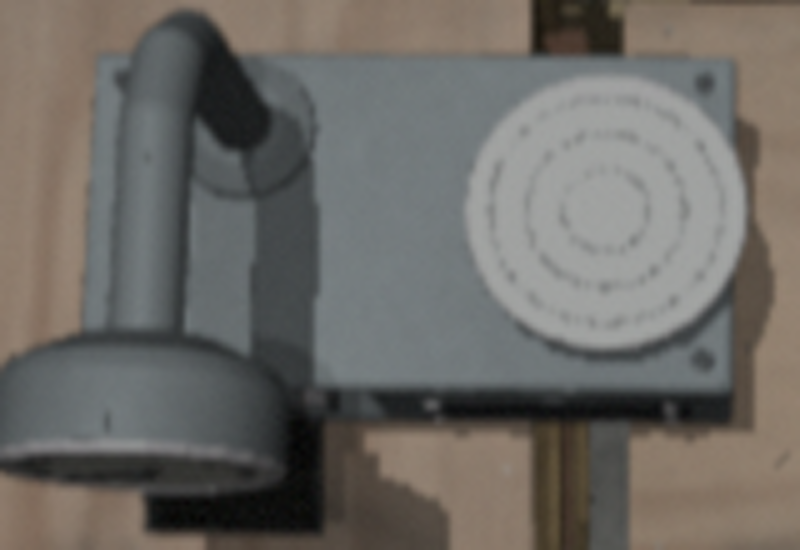

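The crop shows the right-hand part (scene 537,460 / top 588,315) with no flange, a dark middle and a smaller cap, so it is the small coupling. The left one has the grey flange. Next I'll compute the positions, the scale's yaw and the tool pose.

```bash
python3 - <<'E'
from h import *
np.set_printoptions(precision=2,suppress=True)
cr=lambda x,y:(140+x/5,140+y/5)
print("small top",plane("top",[(413.5,219.5)],77),"fl",plane("top",[(345.6,233.5)],93))
# check with scene cam: small cap centre, crop c1 (334,213)/3.4+(280,250)
print("small scene",plane("scene",[(280+334/3.4,250+213/3.4)],77))
print("pan",plane("top",[cr(605.5,210)],130),"scene",plane("scene",[(413*.7,273.5*.7)],130))
P=plane("top",[cr(98,57),cr(735,62),cr(318,388),cr(733,388)],100);print(P)
for a,b in((0,1),(2,3)): d=P[a]-P[b]; print("yaw deg of scale x",np.degrees(np.arctan2(-d[0],d[1])))
s=state();print(R.from_quat(s["eef_rot"],scalar_first=True).as_matrix(),s["position"])
E
```

```text
small top [[ 564.3  -333.77   77.  ]] fl [[ 531.41 -168.41   93.  ]]
small scene [[ 567.18 -335.21   77.  ]]
pan [[650.55  27.02 130.  ]] scene [[651.69  25.34 130.  ]]
[[739.19 272.44 100.  ]
 [730.16 -34.98 100.  ]
 [574.68 164.62 100.  ]
 [570.81 -30.68 100.  ]]
yaw deg of scale x -1.6822289198270222
yaw deg of scale x -1.134718067680327
[[-0.   -0.96  0.27]
 [-0.    0.27  0.96]
 [-1.    0.   -0.  ]] [161.53 577.47 217.97]
```

Using both views: small coupling at about (565.5, -334.5), pan at about (651, 26), scale yaw about -1.4°. I'll raise the tool, yaw the jaws onto world y, and head over.

Request:
apply_moves --increments '[-7.8, 0, 0, -0.04, 0, 0, 0.09, -7.8, 0, 0, -0.04, 0, 0, 0.09, 0, 0, 0, 0, -0.0224, -0.0507, 0.09, 0, 0, 0, 0, -0.0224, -0.0507, 0.09, 0, 0, 0, 0, -0.0224, -0.0507, 0.09, 0, 0, 0, 0, -0.0224, -0.0507, 0.09, 0, 0, 0, 0, -0.0224, -0.0507, 0.09, 0, 0, 0, 0, -0.0224, -0.0507, 0.09]'

```text
t: 1.2
position: [296.2, 271.9, 298.6]
eef_rot: [0.5, -0.5, 0.5, 0.5]
contact_force: [0.3, 0.7, -0.8]
opening: 0.969
```

Request:
apply_moves --increments '[0, 0, 0, 0, -0.0224, -0.0507, 0.09, 0, 0, 0, 0, -0.0224, -0.0507, 0.09, 0, 0, 0, 0, -0.0224, -0.0507, 0.09, 0, 0, 0, 0, -0.0224, -0.0507, 0.09, 0, 0, 0, 0, -0.0224, -0.0507, 0.09, 0, 0, 0, 0, -0.0224, -0.0507, 0.09, 0, 0, 0, 0, -0.0224, -0.0507, 0.09, 0, 0, 0, 0, -0.0224, -0.0507, 0.09, 0, 0, 0, 0, -0.0224, -0.0507, 0.09, 0, 0, 0, 0, -0.0224, -0.0507, 0.09]'

```text
t: 2.45
position: [520.0, -235.4, 298.4]
eef_rot: [0.5, -0.5, 0.5, 0.5]
contact_force: [0.6, 0.5, -0.1]
opening: 0.97
```

Request:
apply_moves --increments '[0, 0, 0, 0, -0.0224, -0.05, 0.09, 0, 0, 0, 0, -0.0224, -0.05, 0.09, 0, 0, 0, 0.05, 0, 0, 0.09, 0, 0, 0, 0.05, 0, 0, 0.09, 0, 0, 0, 0.05, 0, 0, 0.09, 0, 0, 0, 0, 0, 0, 0.09, 0, 0, 0, 0, 0, 0, 0.09]'

```text
t: 3.32
position: [565.1, -334.1, 150.8]
eef_rot: [-0.5, 0.501, -0.5, -0.499]
contact_force: [-0.2, 0.7, 1.3]
opening: 0.966
```

```bash
python3 - <<'E'
from h import *
s=snapshot("scene");t=snapshot("top")
a=crop(s,260,200,200,200,3);b=crop(t,340,150,100,150,4)
cv2.imwrite("pics/c3.png",cv2.resize(np.hstack([a,cv2.copyMakeBorder(b,0,0,0,0,0)]),None,fx=.78,fy=.78)[:,:,::-1])
st=state();print(st["position"],st["joints"])
E
```

```text
[ 566.04336214 -334.70400892  152.4444247 ] [-6.11936948e-01  3.15262197e-01  1.39718880e+00 -4.54447600e-06
  1.42385912e+00 -2.18226300e+00]
```

View pics/c3.png

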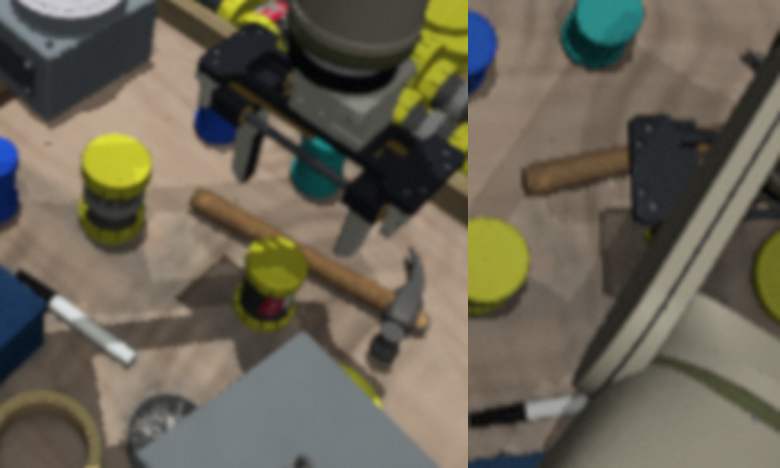

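The picture shows the fingers straddling the coupling (tips near (245,178) and (348,250), coupling cap at (275,265)), with the flanged coupling and hammer clear. I'll descend and grip.

Request:
apply_moves --increments '[0, 0, 0, 0.04, 0, 0, 0.09, 0, 0, 0, 0.04, 0, 0, 0.09, 0, 0, 0, 0.025, 0, 0, 0.09, 0, 0, 0, 0.017, 0, 0, 0.09, 0, 0, 0, 0, 0, 0, 0.09]'

```text
t: 4.05
position: [564.5, -333.6, 26.8]
eef_rot: [0.5, -0.5, 0.5, 0.5]
contact_force: [0.3, 0.1, -0.8]
opening: 0.968
```

Request:
apply_moves --increments '[0, 0, 0, 0, 0, 0, 0.07, 0, 0, 0, 0, 0, 0, 0.06, 0, 0, 0, 0, 0, 0, 0.05, 0, 0, 0, 0, 0, 0, 0.045, 0, 0, 0, 0, 0, 0, 0.04, 0, 0, 0, 0, 0, 0, 0.04, 0, 0, 0, 0, 0, 0, 0.04, 0, 0, 0, 0, 0, 0, 0.04]' --squeeze 20

```text
t: 5.05
position: [564.6, -333.7, 27.1]
eef_rot: [0.5, -0.5, 0.5, 0.5]
contact_force: [-0.6, 1.5, 5.5]
opening: 0.6
```

Gripped at 56 mm. I'll lift and check.

Request:
apply_moves --increments '[0, 0, 0, -0.01, 0, 0, 0.04, 0, 0, 0, -0.03, 0, 0, 0.04, 0, 0, 0, -0.04, 0, 0, 0.04, 0, 0, 0, -0.04, 0, 0, 0.04, 0, 0, 0, -0.04, 0, 0, 0.04, 0, 0, 0, -0.03, 0, 0, 0.04, 0, 0, 0, 0, 0, 0, 0.04]'

```text
t: 5.92
position: [565.7, -334.5, 219.9]
eef_rot: [-0.5, 0.502, -0.5, -0.498]
contact_force: [0.2, -0.0, -3.6]
opening: 0.604
```

```bash
python3 - <<'E'
from h import *
s=snapshot("scene");st=state();print(st["position"],st["opening"],st["contact_force"])
u=proj("scene",st["position"])[0];print(u)
u=u.astype(int)
cv2.imwrite("pics/c4.png",crop(s,u[0]-60,u[1]-50,120,100,5)[:,:,::-1])
E
```

```text
[ 564.703061   -333.86764277  217.15918495] 0.6040140038264691 [ 0.04105796  0.4217505  -3.63833104]
[391.35376005 268.41096958]
```

View pics/c4.png

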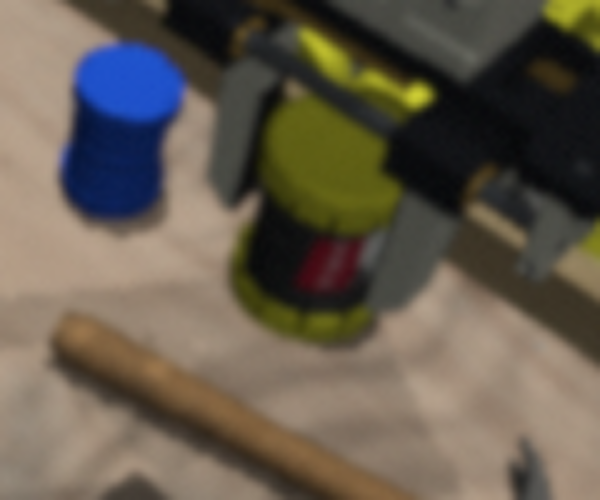

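The coupling hangs upright between the fingers (cap centre about (333,150) in the crop). I'll compare that with a projected axis to get its offset along tool y.

```bash
python3 - <<'E'
from h import *
T=np.array([565,-334.2,218.5])
a=np.linspace(0,2*np.pi,60)
for dx in(0,5):
  for h in(50,-27):
    q=proj("scene",T+np.c_[dx+28*np.cos(a),28*np.sin(a),0*a+h]);q=(q-[331,218])*5
    print(dx,h,"x",q[:,0].min().round(),q[:,0].max().round(),"y",q[:,1].min().round(),q[:,1].max().round())
E
```

```text
0 50 x 251.0 418.0 y 95.0 217.0
0 -27 x 211.0 366.0 y 239.0 360.0
5 50 x 260.0 427.0 y 88.0 209.0
5 -27 x 220.0 374.0 y 232.0 352.0
```

Request:
apply_moves --increments '[0, 0, 0, 0, -0.0102, 0.03, 0.04, 0, 0, 0, 0, -0.0102, 0.045, 0.04, 0, 0, 0, 0, -0.0102, 0.05, 0.04, 0, 0, 0, 0, -0.0102, 0.05, 0.04, 0, 0, 0, 0, -0.0102, 0.05, 0.04, 0, 0, 0, 0, -0.0102, 0.05, 0.04, 0, 0, 0, 0, -0.0102, 0.05, 0.04, 0, 0, 0, 0.02, -0.0102, 0.035, 0.04, 0, 0, 0, 0.015, 0, 0, 0.04, 0, 0, 0, 0, 0, 0, 0.04]'

```text
t: 7.22
position: [643.7, 26.0, 177.3]
eef_rot: [0.498, -0.498, 0.502, 0.502]
contact_force: [-0.3, -0.3, -2.9]
opening: 0.603
```

```bash
python3 - <<'E'
from h import *
s=snapshot("scene")
print(state()["position"])
a=[state()["position"]];
for i in range(3): snapshot("scene");a.append(state()["position"])
print(np.mean(a,0))
u=proj("scene",a[0])[0].astype(int);print(u)
cv2.imwrite("pics/c5.png",crop(s,u[0]-55,u[1]-45,110,85,7)[:,:,::-1])
E
```

```text
[644.61854239  25.44749032 179.14883601]
[645.61740209  25.20813574 180.91714698]
[287 177]
```

View pics/c5.png

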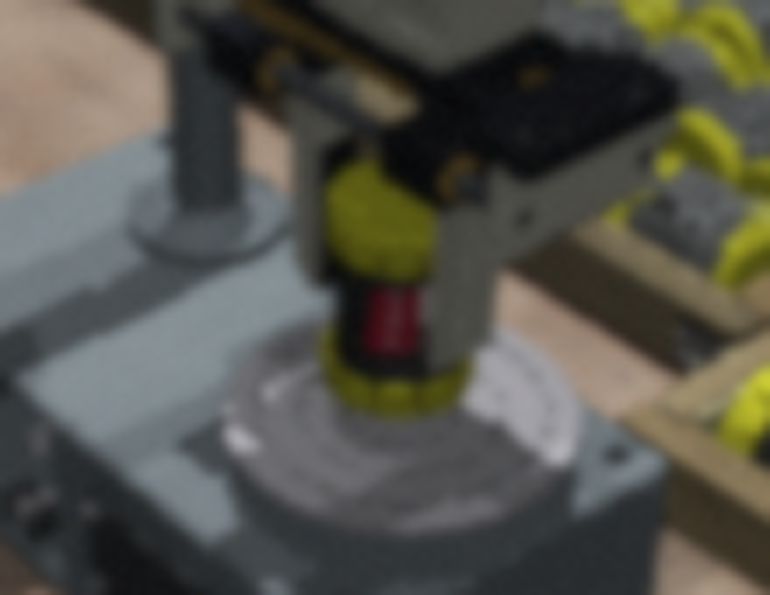

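The picture shows the coupling over the pan: pan left 224, right 580, bottom 530; lower cap left 322, right 472, bottom 417. I'll fit both.

```bash
python3 - <<'E'
from h import *
from scipy.optimize import least_squares
a=np.linspace(0,2*np.pi,200)
def ext(x,y,z,r):
    q=(proj("scene",np.c_[x+r*np.cos(a),y+r*np.sin(a),0*a+z])-[232,132])*7
    return np.array([q[:,0].min(),q[:,0].max(),q[:,1].max()])
print(ext(651,26,130,66))
f=least_squares(lambda p:ext(p[0],p[1],130,66)-[224,580,530],[651,26]);print("pan",f.x,f.fun)
for z in(150,154,156):
    f=least_squares(lambda p:ext(p[0],p[1],z,28)-[322,472,417],[645,25]);print("cpl",z,f.x,f.fun)
E
```

```text
[216.31744504 577.99021933 535.03088739]
pan [654.26670107  26.92308659] [-2.4359584   2.43892761 -0.35838899]
cpl 150 [652.33633912  28.21156886] [-2.55492669  2.55801081 -0.17511439]
cpl 154 [648.88146028  24.6142219 ] [-3.07246535  3.07619936 -0.2119683 ]
cpl 156 [647.15408719  22.81561936] [-3.33382768  3.33789238 -0.23075813]
```

Request:
apply_moves --increments '[0, 0, 0, 0, -0.004, 0.002, 0.04, 0, 0, 0, 0.01, 0, 0, 0.04, 0, 0, 0, 0.006, 0, 0, 0.04, 0, 0, 0, 0.003, 0, 0, 0.04, 0, 0, 0, 0.002, 0, 0, 0.04, 0, 0, 0, 0, 0, 0, 0.04, 0, 0, 0, 0, 0, 0, 0.04]'

```text
t: 8.3
position: [650.3, 28.4, 161.0]
eef_rot: [0.5, -0.5, 0.5, 0.5]
contact_force: [1.0, 0.2, -2.8]
opening: 0.601
```

Request:
apply_moves --increments '[0, 0, 0, 0.001, 0, 0, 0.04, 0, 0, 0, 0.001, 0, 0, 0.04, 0, 0, 0, 0, 0, 0, 0.04]'

```text
t: 8.68
position: [650.1, 28.3, 158.5]
eef_rot: [0.5, -0.5, 0.5, 0.5]
contact_force: [-0.1, 0.7, -2.4]
opening: 0.6
```

Request:
apply_moves --increments '[0, 0, 0, 0.001, 0, 0, 0.04, 0, 0, 0, 0, 0, 0, 0.04, 0, 0, 0, 0.001, 0, 0, 0.04, 0, 0, 0, 0, 0, 0, 0.04]'

```text
t: 9.18
position: [650.3, 28.4, 157.1]
eef_rot: [0.5, -0.5, 0.5, 0.5]
contact_force: [-1.7, 0.1, 0.1]
opening: 0.599
```

Contact is taking the weight. Release slowly.

Request:
apply_moves --increments '[0, 0, 0, 0.0005, 0, 0, 0.055, 0, 0, 0, 0, 0, 0, 0.058, 0, 0, 0, 0, 0, 0, 0.062, 0, 0, 0, 0, 0, 0, 0.07, 0, 0, 0, 0, 0, 0, 0.08, 0, 0, 0, 0, 0, 0, 0.09, 0, 0, 0, 0, 0, 0, 0.09, 0, 0, 0, 0, 0, 0, 0.09]' --squeeze 5

```text
t: 10.18
position: [650.1, 28.4, 156.1]
eef_rot: [0.5, -0.5, 0.5, 0.5]
contact_force: [0.0, 0.8, 0.3]
opening: 0.968
```

Request:
apply_moves --increments '[0, 0, 0, -0.01, 0, 0, 0.09, 0, 0, 0, -0.03, 0, 0, 0.09, 0, 0, 0, -0.05, 0, 0, 0.09, 0, 0, 0, -0.06, 0, 0, 0.09, 0, 0, 0, -0.03, 0.03, 0, 0.09, 0, 0, 0, 0, 0.05, 0, 0.09, 0, 0, 0, 0, 0.05, 0, 0.09, 0, 0, 0, 0, 0.05, 0, 0.09, 0, 0, 0, 0, 0.05, 0, 0.09, 0, 0, 0, 0, 0, 0, 0.09]'

```text
t: 11.42
position: [418.2, 28.6, 337.8]
eef_rot: [0.501, -0.501, 0.499, 0.499]
contact_force: [0.4, 0.1, 0.1]
opening: 0.971
```

```bash
python3 - <<'E'
from h import *
s=snapshot("scene");t=snapshot("top")
st=state();print(st["position"],st["joints"])
a=crop(s,230,135,110,100,4);b=crop(t,150,140,160,120,4)
o=np.zeros((880,640,3),np.uint8);o[:400,:440]=a;o[400:]=b
cv2.imwrite("pics/c6.png",np.ascontiguousarray(cv2.resize(o,None,fx=.68,fy=.68)[:,:,::-1]))
E
```

```text
[420.45215246  28.47996962 337.36507387] [-5.41369826e-02 -3.80302801e-01  1.74312608e+00 -2.93895319e-05
  1.77582435e+00 -1.62436318e+00]
```

View pics/c6.png

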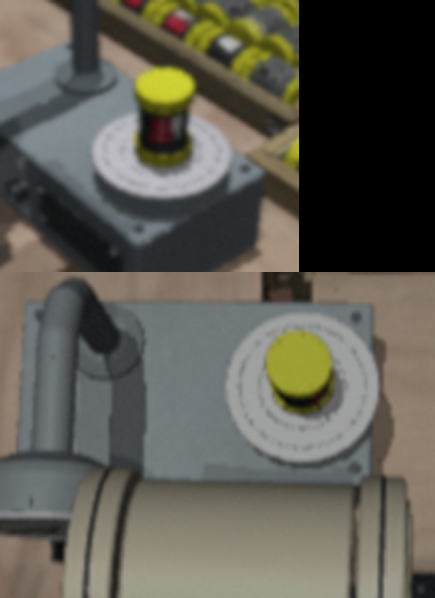

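The coupling stands upright on the pan: cap centre (299,362), pan centre (302,388) in the lower half. I'll compute the offset.

```bash
python3 - <<'E'
from h import *
print(plane("top",[(259.9,173.1)],207),plane("top",[(261.15,182.3)],130))
# pedal pad in top view: front edge corners of pad in c2 crop (148,528),(322,528)
for z in(80,87):print(plane("top",[(140+148/5,140+528/5),(140+322/5,140+528/5)],z))
o=np.array([651,26]);y=np.radians(-1.4);Rz=np.array([[np.cos(y),-np.sin(y)],[np.sin(y),np.cos(y)]])
og=o-Rz@[0,-95]
for n,p in dict(pad=(-118,80),drumface=(-140,80)).items(): print(n,og+Rz@p)
E
```

```text
[[651.07723654  26.27985774 207.        ]] [[649.83333129  26.91500845 130.        ]]
[[512.44143109 247.88344262  80.        ]
 [510.8536114  165.2516502   80.        ]]
[[511.55450915 246.32322567  87.        ]
 [509.9759546  164.17360059  87.        ]]
pad [537.31085538 203.83075773]
drumface [515.31742261 204.36826565]
```

The coupling is within about 2 mm of the pan centre. Pad centre is about (537,204). Next: fingers shut, move in front of the pedal, tilt 45°.

Request:
apply_moves --increments '[0, 0, 0, 0, -0.0055, 0.044, 0.05, 0, 0, 0, 0, -0.0055, 0.044, 0.02, 0, 0, 0, 0, -0.0055, 0.044, 0, 0, 0, 0, 0, -0.0055, 0.044, 0, 0, 0, -9, 0, 0, 0, 0, 0, 0, -9, 0, 0, 0, 0, 0, 0, -9, 0, 0, 0, 0, 0, 0, -9, 0, 0, 0, 0, 0, 0, -9, 0, 0, 0, 0, 0, 0, 0, 0, 0, 0, 0]'

```text
t: 12.78
position: [441.9, 206.7, 331.2]
eef_rot: [-0.65, 0.654, -0.273, -0.273]
contact_force: [-0.4, 0.2, 0.3]
opening: 0.01
```

```bash
python3 - <<'E'
from h import *
s=state();print(s["position"],s["joints"],R.from_quat(s["eef_rot"],scalar_first=True).as_matrix().round(3),s["opening"])
E
```

```text
[441.85135475 206.74486029 331.19507484] [ 0.67658092 -0.88868981  2.25991114 -0.50090197  1.16658671 -0.84387807] [[ 0.702 -0.712 -0.002]
 [-0.003 -0.006  1.   ]
 [-0.712 -0.702 -0.006]] 0.009888407699185035
```

Request:
apply_moves --increments '[0, 0, 0, 0.032, 0.025, 0, 0, 0, 0, 0, 0.032, 0.025, 0, 0, 0, 0, 0, 0.032, 0.032, 0, 0, 0, 0, 0, 0.032, 0.032, 0, 0, 0, 0, 0, 0, 0, 0, 0]'

```text
t: 13.4
position: [456.7, 208.6, 166.2]
eef_rot: [-0.651, 0.653, -0.277, -0.271]
contact_force: [0.4, -0.1, 0.9]
opening: 0.005
```

```bash
python3 - <<'E'
from h import *
s=state();print(s["position"],s["joints"],s["contact_force"])
E
```

```text
[456.68634386 208.55829026 166.1829039 ] [ 0.65335689 -0.7623693   2.49391298 -0.61156493  0.85265355 -0.63602968] [ 0.40698977 -0.12482255  0.87851377]
```

Request:
apply_moves --increments '[0, 0, 0, 0.0223, -0.0039, -0.001, 0, 0, 0, 0, 0.0223, -0.0039, -0.001, 0, 0, 0, 0, 0.0223, -0.0039, -0.001, 0, 0, 0, 0, 0.0223, -0.0039, -0.001, 0, 0, 0, 0, 0, 0, 0, 0]'

```text
t: 14.02
position: [532.9, 204.4, 117.4]
eef_rot: [-0.653, 0.653, -0.275, -0.269]
contact_force: [0.2, -0.0, -0.5]
opening: 0.006
```

```bash
python3 - <<'E'
from h import *
s=snapshot("scene")
st=state();print(st["position"],st["joints"],st["contact_force"])
cv2.imwrite("pics/c7.png",crop(s,150,90,140,130,4)[:,:,::-1])
E
```

```text
[532.24543786 204.63939881 117.48354818] [ 0.50906162 -0.43195727  2.39389187 -0.69057598  0.58069361 -0.58595205] [ 0.01382029  1.56503913 -0.11085482]
```

View pics/c7.png

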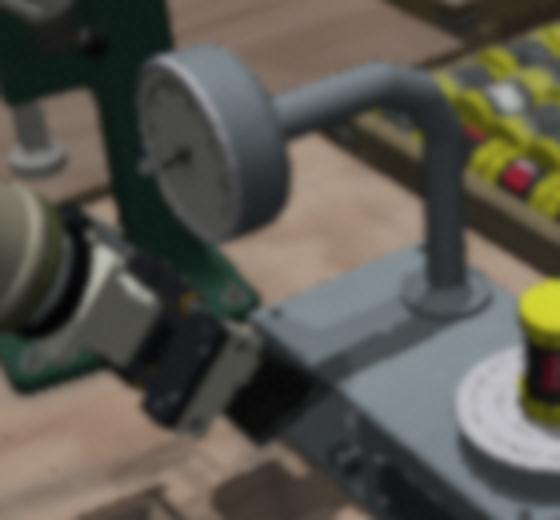

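The fingers are over the pad (crop about (265,390)), clear of the dial. Pressing down.

Request:
apply_moves --increments '[0, 0, 0, 0.0071, 0.0071, 0, 0, 0, 0, 0, 0.0071, 0.0071, 0, 0, 0, 0, 0, 0.0071, 0.0071, 0, 0, 0, 0, 0, 0.0071, 0.0071, 0, 0, 0, 0, 0, 0.0071, 0.0071, 0, 0, 0, 0, 0, 0.0071, 0.0071, 0, 0, 0, 0, 0, 0, 0, 0, 0]'

```text
t: 14.95
position: [529.2, 205.1, 53.6]
eef_rot: [-0.652, 0.653, -0.274, -0.271]
contact_force: [-9.3, 2.1, 5.6]
opening: 0.006
```

```bash
python3 - <<'E'
from h import *
st=state();print(st["position"],st["joints"],st["contact_force"])
E
```

```text
[529.21138527 205.14434541  53.6416094 ] [ 0.51186643 -0.27642087  2.41850657 -0.91467701  0.45545809 -0.32872337] [-9.33615776  2.11240912  5.63633895]
```

Request:
apply_moves --increments '[0, 0, 0, 0.0035, 0.0035, 0, 0, 0, 0, 0, 0.0035, 0.0035, 0, 0, 0, 0, 0, 0.0021, 0.0021, 0, 0, 0, 0, 0, 0, 0, 0, 0]'

```text
t: 15.45
position: [530.1, 205.2, 42.2]
eef_rot: [-0.652, 0.653, -0.274, -0.27]
contact_force: [-5.2, 0.2, 6.1]
opening: 0.002
```

Request:
apply_moves --increments '[0, 0, 0, 0.0021, 0.0021, 0, 0, 0, 0, 0, 0.0014, 0.0014, 0, 0, 0, 0, 0, 0, 0, 0, 0]'

```text
t: 15.82
position: [530.7, 205.3, 38.5]
eef_rot: [-0.652, 0.654, -0.273, -0.27]
contact_force: [-17.7, -3.9, 20.5]
opening: 0.003
```

Request:
apply_moves --increments '[0, 0, 0, 0.001, 0.001, 0, 0, 0, 0, 0, 0, 0, 0, 0, 0, 0, 0, 0, 0, 0, 0]'

```text
t: 16.2
position: [530.9, 205.3, 37.8]
eef_rot: [-0.652, 0.654, -0.273, -0.269]
contact_force: [-29.3, -4.7, 31.8]
opening: 0.008
```

It is firmly on the stop (force climbs without travel). Backing off slowly, then out along the tool axis.

Request:
apply_moves --increments '[0, 0, 0, -0.002, -0.002, 0, 0, 0, 0, 0, -0.004, -0.004, 0, 0, 0, 0, 0, -0.007, -0.007, 0, 0, 0, 0, 0, -0.02, 0, 0, 0, 0, 0, 0, -0.03, 0, 0, 0, 0, 0, 0, -0.03, 0, 0, 0, 0, 0, 0, 0, 0, 0, 0]'

```text
t: 17.08
position: [478.9, 211.1, 115.0]
eef_rot: [-0.652, 0.653, -0.274, -0.27]
contact_force: [0.7, -0.1, -0.1]
opening: 0.003
```

```bash
python3 - <<'E'
from h import *
for i in range(10): s=snapshot("scene")
t=snapshot("top");st=state();print(st["t"],st["position"],st["contact_force"])
a=crop(s,170,90,170,140,4);b=crop(t,150,140,160,120,3)
o=np.zeros((920,680,3),np.uint8);o[:560]=a;o[560:,:480]=b
cv2.imwrite("pics/c8.png",np.ascontiguousarray(cv2.resize(o,None,fx=.65,fy=.65)[:,:,::-1]))
E
```

```text
17.625 [477.96151546 209.05407353 111.18290366] [-0.15358041 -0.35616612 -0.51760388]
```

View pics/c8.png

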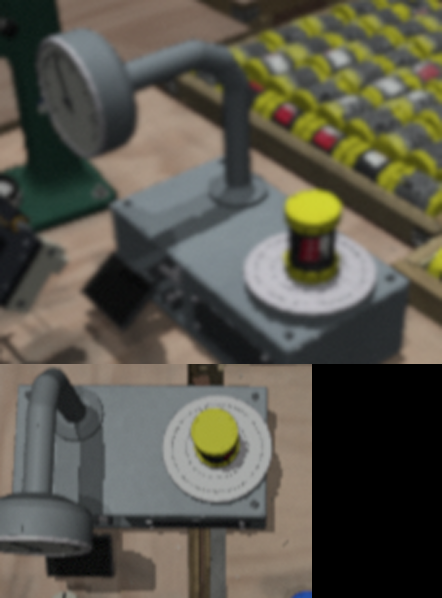

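The picture shows the pedal staying down with no tool on it (crop (118,292)), the pan nearly level with the housing and the pointer turned. The coupling stands upright: cap (215,432) over pan centre (217,448), the same offset as before. Handing in.

```bash
python3 -c "
from plant import *
print(sign_off())"
```

```text
the job is handed in; nothing more can be done
None
```

The small coupling is standing in the middle of the pan, the pedal is pressed and caught, and I handed the job in at about 17.6 s. The sign-off gives no verdict.

- **Placing:** I set the coupling down with light contact while the pan was locked. The top camera then put its axis about 1.5 mm from the pan centre, against the 12 mm allowed.
- **Pedal:** I pressed the pad until the force reached about 30 N with almost no further travel, then withdrew. In the last picture the pedal stays down with the robot clear, the pan has sunk, the pointer has turned and the coupling is upright.
- **Flanged coupling:** I did not touch it and kept the arm away from it, but I did not measure its position again at the end.
- **Readings that disagreed:** With the coupling held over the pan, the scene camera put both it and the pan about 3 mm off the top camera's values. I used a compromise, and the placement check came out fine. I judged the pan's sink and the pedal's catch by eye and did not measure them.

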